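# Slide the steel shaker into its caddy sleeve

### The arm

A 7-joint arm with a two-finger parallel gripper is mounted at the origin on a cart in front of the work surface, level with it; the furniture and walls round the work are solid. World frame = base frame: x ahead of the robot, y to its left, z up, the work surface at z = 0. Lengths are in m, angles in degrees, forces in N, time in s.
With the tool pointing down it reaches from about 0.4 to 0.925 m from the base axis. Payload 5.6 kg.
Tool frame: the origin (TCP) lies at the very end of the fingers, on their centre line; the grasp point (between the pads) lies arm.hold_point_z behind it (arm.hold_point_z is the distance from the TCP to the grasp point, in m); z points along the fingers, y is the line along which they close (so a half turn about z gives the same grasp; the last joint's range is limited). The gripper opens to 85 mm and grips with 20 to 120 N. Pads are 22 mm wide; open, the fingers measure 114 mm over their backs; the gripper's body (76 mm by 85 mm) begins 54 mm behind the grasp point. The pads swing forward as they close: fully open they stand 13 mm farther back than shut.
Start: joints at [61.077, 26.786, -0.665, 91.828, 0.344, 61.387, -3.226], TCP at [0.29, -0.582, 0.194] pointing down, gripper open.
Joint ranges: [-144.91, 144.91], [-17.63, 115.5], [-89.93, 88.59], [15.96, 139.68], [-74.01, 254.01], [8.47, 105.57], [-167.45, 167.45]. Speed limits (degrees/s): [147.25, 147.25, 180, 180, 180, 180, 180].

### API

Orientations are given as a 3x3 rotation matrix whose columns are the frame's x, y, z axes.
In Python, from rig import arm gives the robot as it stands.
- The arm moves only by the shell command python3 -m jog 'ROWS' [FORCE]. ROWS is JSON, a list of rows, each a list of 7 numbers: the shift along the tool's x, y, z in mm, then the turn, a rotation vector about the tool's x, y, z in rad, then the opening, from 0 (shut) to 1 (fully open). In form: [[tx, ty, tz, wx, wy, wz, fingers], ...]. A call has 1 to 5 rows; each row shifts and turns the commanded pose from where the row before left it, along the tool's axes as they then stand; what a row does not reach is not made up. A row lasts 1/10 s, in which the tool goes at most 50 mm and 8.59 degrees, less where a joint would pass 70% of its speed; a pose out of reach is approached as far as the arm can. A call is refused whole if a number of a shift passes 50 or a number of a turn 0.15, either way. A call with a gripper value outside its range is refused whole. The fingers move at their own pace and stop on an object; FORCE is the grip in N (left out, the last holds). Time passes only in rows, so rows that do not move let the fingers close. It gives the time, the measured TCP pose, the force, the opening and the grip force at its end, in the units of the state.
- arm.observe(): the state, without advancing time (a new reading comes with each control period).
- arm.capture(name): name is "scene" or "top" or "wrist"; returns (picture, depth): 384x512x3 uint8, blue, green, red; 384x512 float32, m along the optical axis (not along the pixel's ray), 0 where there is no reading.
- arm.camera_info(name): a dict with "fovy" (degrees; the focal length in pixels is half the picture's height over the tangent of half this angle, whatever the lens; pixels are square), "cx", "cy" (the principal point, pixels), "cam_to_world" (4x4, takes a point from camera to world coordinates). Camera axes: x right, y down, z forward; pixel columns grow to the right and rows downward; lengths in m; the calibration is good to about 2 mm. The wrist camera is an equidistant fisheye: a pixel r from the principal point sees the ray r / f radians off the axis. A picture is of the moment at which its call begins: read the wrist's pose just before it. camera_info takes no time and is no camera call; for the wrist camera it gives the pose at the moment of the call.
- arm.close_job(): hands the job in; it is judged then, once.
The state is a dict: "clock": time; "joint_pos": joint angles; "qd": joint speeds; "joint_torque": joint torques, N m; "tcp_pos": TCP position; "tcp_rot": TCP orientation; "force": force on the tool from outside, world axes, zero at the start; "torque": the same for the moment, N m; "gripper_width": opening from 0.0 (shut) to 1.0 (fully open); "grasp_force": force on a finger pad.
Only numpy, scipy, OpenCV 4.12 (cv2) and the standard library are available. Lean on these libraries where they do the work, as an engineer would, in place of code of your own. Each camera call takes 0.05 s, during which the arm holds its last target. There are 200 camera calls.

### The job

Put the steel seasoning shaker away in the caddy: lower it upright into the empty green sleeve until it stands on the bottom, and only then let go of it. Leave the black-capped spice jar standing where it is and the salt shaker in its own sleeve.

Things in the scene. Friction and masses are not known exactly. Their poses are not given: they have to be found in the camera images.
- shaker_center (a point): Centre, half-way up, of the steel shaker to put away: a plain grey metal cylinder with a slightly domed top, 47 mm in diameter, 100 mm tall, about 0.12 kg, standing loose on the worktop. Underside 50 mm below this point, top 50 mm above; z up the shaker. Straight-sided: grip it at any yaw, within its top 40 mm, as the lower 50 mm go into the sleeve.
- empty_sleeve (a point): Centre of the inner floor (11 mm above the worktop) of the empty sleeve of the fixed caddy, a 205 x 90 mm wooden board with two upright green tubes. Each is 50 mm tall (rim 61 mm above the worktop), bore 62 mm, flaring over the top 12 mm to 74 mm (80 mm outside). z points up the bore; y runs along the board, the occupied sleeve lying at y = -110 mm from here.
- jar_center (a point): Centre, half-way up, of the spice jar near the shaker, a bystander: round, black cap, dark blue label, 41 mm in diameter, 105 mm tall, standing loose on the worktop at least 100 mm (centre to centre) from the steel shaker. z points up. (A similar jar and salt shaker at the back wall are fixed and play no part.)
- salt_center (a point): The centre, half-way up, of the salt shaker, a bystander: clear body with a grey domed top, 44 mm in diameter and 90 mm tall, standing loose in the other sleeve of the caddy; its top is 101 mm above the worktop. z points up.
Things that resemble listed ones, but are neither listed nor needed, are in the scene too. What is shaped like the part that bears shaker_center but pink or red is not meant. Leave any orange look-alike of the part that bears jar_center alone.

How it is judged (in metres and radians):
On the way:
1. the shaker, still held in the fingers, is down in the empty sleeve with its underside within 15 mm of the sleeve's floor (horizontal distance between shaker_center and empty_sleeve below 0.015 m and z of shaker_center in the frame of empty_sleeve below 0.065 m and contact force between the fingers and steel_shaker above 0.5 N), for 0.2 s.
At the end, for the whole second after the job is handed in: The steel shaker stands released in the empty sleeve: within 15 mm of its axis and 5 mm of its floor, upright to 10 degrees. The salt shaker is in its own sleeve (within 10 mm of its floor, leaning under 20 degrees); the spice jar stands upright within 30 mm of where it was (horizontal distance between shaker_center and empty_sleeve below 0.015 m and z of shaker_center in the frame of empty_sleeve between 0.045 and 0.055 m and angle between each of shaker_center, jar_center's own z axis and vertical below 0.175 rad and z of salt_center in the frame of empty_sleeve below 0.055 m and angle between salt_center's own z axis and vertical below 0.35 rad and distance of jar_center from where it was at the start of the episode below 0.03 m); the robot touches nothing.
It fails at once if the spice jar is moved by more than 30 mm (distance of jar_center from where it was at the start of the episode above 0.03 m).
It fails at once if the salt shaker is moved by more than 30 mm (distance of salt_center from where it was at the start of the episode above 0.03 m).
It also fails if it takes over 35 s, if anything falls off the work surface, if the arm or the gripper's body presses on something with over 40 N, if the wrist force passes 120 N, or if a joint passes its speed limit or range.

## Working session

There is one attempt and no reset: what is moved stays moved. The work goes in short steps, Python scripts to look and compute and a shell command to move; the robot and the scene stay as the last step left them, time stands still between calls to the robot, and variables do not carry over. Pictures are saved under pics/ and viewed, at most 10 in all, crops included, and the job is handed in when it is done.

```bash
mkdir -p pics; cat > h.py <<'E'
import numpy as np, cv2
from rig import arm
def snap(n,f):
    info=arm.camera_info(n); im,d=arm.capture(n); cv2.imwrite(f'pics/{f}.png',im); np.savez(f'pics/{f}.npz',im=im,d=d,T=info['cam_to_world'],c=[info['fovy'],info['cx'],info['cy']]); return im,d,info
def cloud(d,info):
    f=d.shape[0]/2/np.tan(np.radians(info['fovy']/2)); v,u=np.indices(d.shape)
    P=np.stack([(u-info['cx'])/f*d,(v-info['cy'])/f*d,d,np.ones_like(d)],-1)
    return (P@np.array(info['cam_to_world']).T)[...,:3]
E
python3 - <<'E'
from h import *
for n in('scene','top'):
    im,d,i=snap(n,n+'0'); print(n,i['fovy'],i['cx'],i['cy'],np.round(i['cam_to_world'],3).tolist(), (d>0).mean())
s=arm.observe(); print(s, arm.hold_point_z)
E
```

```text
scene 43.992144689657636 259.23754683163844 190.54005355315581 [[-0.723, -0.388, 0.571, 0.024], [-0.69, 0.388, -0.611, 0.656], [0.015, -0.836, -0.549, 0.628], [0.0, 0.0, 0.0, 1.0]] 0.9958852132161459
top 56.44167510927463 257.7939077935152 188.28310803218102 [[0.001, -0.998, 0.068, 0.493], [-1.0, -0.003, -0.025, 0.063], [0.025, -0.068, -0.997, 0.973], [0.0, 0.0, 0.0, 1.0]] 0.9959767659505209
{'clock': 0.1, 'joint_pos': array([61.07724085, 26.83231129, -0.66333714, 91.87458824,  0.34125868,
       61.38779616, -3.22563875]), 'qd': array([ 0.04257032, -0.08338099,  0.06289457, -0.16503285, -0.00490831,
        0.00266659,  0.07398975]), 'joint_torque': array([ 2.04771684e-03, -5.33516908e+01,  2.19423749e-02, -2.51967895e+01,
        1.15607347e-02,  4.35951384e-03,  8.61538041e-06]), 'tcp_pos': array([ 0.28929864, -0.58144646,  0.19362588]), 'tcp_rot': array([[ 8.95300431e-01,  4.45462118e-01, -7.99853941e-04],
       [ 4.45462827e-01, -8.95299330e-01,  1.40679321e-03],
       [-8.94356138e-05, -1.61580777e-03, -9.99998691e-01]]), 'force': array([ 0.09415157, -0.25702648,  0.59565556]), 'torque': array([ 0.05735201, -0.01016044,  0.00472317]), 'grasp_force': 0.0, 'gripper_width': 1.0026347597067744} 0.0187
```

View pics/top0.png

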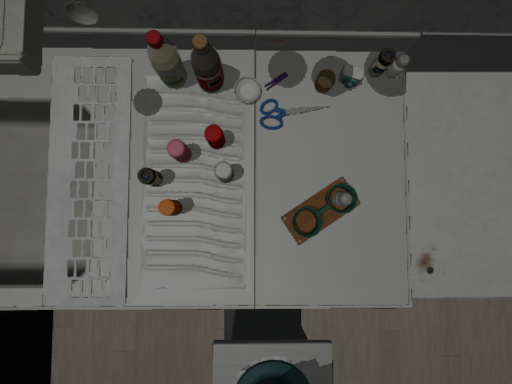

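View pics/scene0.png

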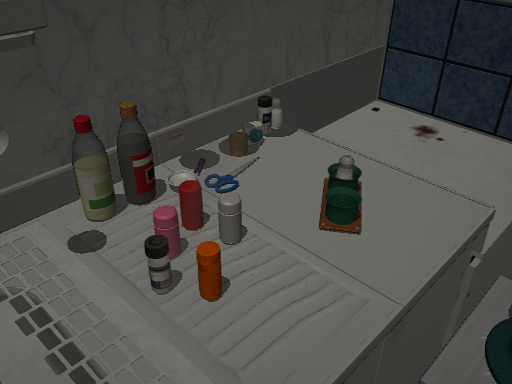

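The top view shows the steel shaker at (224,171), the jar at (150,177), the empty sleeve at (308,221) and the salt shaker at (342,200). Pink, red and orange look-alikes stand at (179,150), (215,136) and (170,207).

```bash
python3 - <<'E'
from h import *
def load(f):
    z=np.load(f'pics/{f}.npz'); i=dict(fovy=z['c'][0],cx=z['c'][1],cy=z['c'][2],cam_to_world=z['T']); return z['im'],cloud(z['d'],i)
im,P=load('top0')
def near(P,x,y,r,zl,zh):
    m=(np.hypot(P[...,0]-x,P[...,1]-y)<r)&(P[...,2]>zl)&(P[...,2]<zh); return P[m],m
for n,(u,v) in dict(shaker=(224,168),jar=(146,176),salt=(342,198),orange=(167,207),pink=(176,148),red=(213,133)).items():
    c=P[v,u]; q,m=near(P,c[0],c[1],.04,c[2]-.008,c[2]+.01)
    (x,y),r=cv2.minEnclosingCircle(q[:,:2].astype(np.float32)); print(n,c.round(3),'circle',round(x,4),round(y,4),round(r,4),'mean',q.mean(0).round(4),len(q),q[:,2].max().round(3))
# rims: green mask
hsv=cv2.cvtColor(im,cv2.COLOR_BGR2HSV); g=cv2.inRange(hsv,(65,80,20),(100,255,255))>0; g[:170]=0;g[260:]=0
q=P[g]; print('green z',np.percentile(q[:,2],[2,50,80,95,98]).round(4),len(q))
rim=q[(q[:,2]>.05)&(q[:,2]<.07)]
_,lab,cen=cv2.kmeans(rim[:,:2].astype(np.float32),2,None,(3,50,1e-5),5,0)
for k in(0,1):
    (x,y),r=cv2.minEnclosingCircle(rim[lab[:,0]==k][:,:2].astype(np.float32)); print('rim',round(x,4),round(y,4),round(r,4),cen[k],(lab==k).sum())
print('floor of sleeve',P[221,308],'surface',P[160:180:4,245].round(3).tolist(),P[250,350].round(3))
im2,P2=load('scene0')
c=P2[220,230];print('scene shaker side',c)
q,m=near(P2,*P[168,224][:2],.035,.02,.12);print('scene sh', q.min(0).round(3),q.max(0).round(3), np.percentile(q,[3,97],0).round(3).tolist())
E
```

```text
shaker [0.603 0.124 0.102] circle 0.5984 0.1274 0.0228 mean [0.5978 0.1274 0.0991] 262 0.104
jar [0.582 0.311 0.105] circle 0.5831 0.3139 0.0206 mean [0.5832 0.3135 0.1048] 228 0.11
salt [ 0.53  -0.167  0.099] circle 0.5291 -0.1769 0.0165 mean [ 0.5287 -0.1757  0.097 ] 125 0.104
orange [0.507 0.26  0.105] circle 0.5065 0.2624 0.0205 mean [0.5067 0.2618 0.1046] 231 0.109
pink [0.652 0.242 0.099] circle 0.6529 0.244 0.0231 mean [0.6519 0.2431 0.0988] 269 0.104
red [0.689 0.151 0.1  ] circle 0.6901 0.1524 0.0227 mean [0.6893 0.1523 0.0991] 258 0.104
green z [0.0301 0.0551 0.0596 0.0622 0.0631] 585
rim 0.4712 -0.0853 0.038 [ 0.47259945 -0.09372205] 208
rim 0.5312 -0.1755 0.0389 [ 0.533359   -0.18263386] 235
floor of sleeve [ 0.47154139 -0.09653807  0.01123773] surface [[0.638, 0.073, 0.0], [0.627, 0.073, -0.002], [0.616, 0.073, -0.003], [0.605, 0.073, 0.001], [0.594, 0.073, -0.003]] [ 0.393 -0.213 -0.002]
scene shaker side [0.58062583 0.14385797 0.06166695]
scene sh [0.574 0.106 0.02 ] [0.619 0.153 0.102] [[0.575, 0.115, 0.023], [0.611, 0.151, 0.101]]
```

Heights and radii match the given sizes: shaker (0.598, 0.127), empty sleeve (0.471, -0.085), sleeve spacing 108 mm. The present yaw already closes across the line to the red look-alike, so I keep it and move over the shaker.

```bash
python3 -m jog '[[33,-28,0,0,0,0,1],[33,-28,0,0,0,0,1],[33,-28,0,0,0,0,1],[33,-28,0,0,0,0,1],[33,-28,0,0,0,0,1]]' 40
python3 -m jog '[[33,-28,0,0,0,0,1],[33,-28,0,0,0,0,1],[33,-28,0,0,0,0,1],[33,-28,0,0,0,0,1],[33,-28,0,0,0,0,1]]'
python3 -m jog '[[33,-28,0,0,0,0,1],[33,-28,0,0,0,0,1],[33,-28,0,0,0,0,1],[33,-28,0,0,0,0,1],[0,0,0,0,0,0,1]]'
```

```text
clock: 0.6
tcp_pos: [0.3752, -0.3812, 0.1942]
tcp_rot: [[0.895, 0.445, -0.0], [0.445, -0.895, 0.0], [-0.0, -0.0, -1.0]]
force: [-0.5, -0.3, 0.4]
gripper_width: 1.001
grasp_force: 0.0
clock: 1.1
tcp_pos: [0.4604, -0.1826, 0.1944]
tcp_rot: [[0.895, 0.445, -0.0], [0.445, -0.895, -0.0], [-0.0, -0.0, -1.0]]
force: [0.6, -0.7, 0.0]
gripper_width: 1.002
grasp_force: 0.0
clock: 1.6
tcp_pos: [0.53, -0.018, 0.1944]
tcp_rot: [[0.891, 0.454, 0.001], [0.454, -0.891, 0.003], [0.002, -0.003, -1.0]]
force: [-0.0, -0.4, 0.5]
gripper_width: 0.999
grasp_force: 0.0
```

```bash
python3 -m jog '[[32,-25,0,0,0,0,1],[32,-25,0,0,0,0,1],[31,-25,0,0,0,0,1],[31,-25,0,0,0,0,1],[0,0,0,0,0,0,1]]'
python3 - <<'E'
from h import *
im,d,i=snap('wrist','wrist1'); T=np.array(i['cam_to_world']); print(i['fovy'],i['cx'],i['cy'],T.round(3).tolist())
s=arm.observe();print(s['tcp_pos'].round(4),s['tcp_rot'].round(3).tolist())
f=192/np.tan(np.radians(i['fovy']/2)); v,u=np.indices(d.shape); a,b=u-i['cx'],v-i['cy']; r=np.hypot(a,b)+1e-9; th=r/f
D=np.stack([a/r*np.tan(th),b/r*np.tan(th),np.ones_like(r)],-1)*d[...,None]
P=D@T[:3,:3].T+T[:3,3]; np.save('pics/w1P.npy',P)
for n,c in dict(sh=(.598,.1275),red=(.69,.152)).items():
    m=(np.hypot(P[...,0]-c[0],P[...,1]-c[1])<.04)&(P[...,2]>.092)&(P[...,2]<.115)&(th<1.4)&(d>0); q=P[m]
    if len(q)>5: print(n,len(q),cv2.minEnclosingCircle(q[:,:2].astype(np.float32)),q[:,2].max())
E
```

```text
clock: 2.1
tcp_pos: [0.5972, 0.1267, 0.194]
tcp_rot: [[0.892, 0.452, -0.0], [0.452, -0.892, 0.004], [0.002, -0.003, -1.0]]
force: [0.2, 1.4, 0.5]
gripper_width: 0.997
grasp_force: 0.0
65.70646984690485 253.70699739940812 188.859239162776 [[0.453, -0.852, -0.264, 0.666], [-0.892, -0.433, -0.131, 0.161], [-0.003, 0.295, -0.955, 0.375], [0.0, 0.0, 0.0, 1.0]]
[0.5966 0.1231 0.1937] [[0.893, 0.449, -0.001], [0.449, -0.893, 0.001], [-0.001, -0.001, -1.0]]
sh 1646 ((0.6013224720954895, 0.12826432287693024), 0.02266923524439335) 0.10305756059921245
red 1832 ((0.6928368806838989, 0.15320339798927307), 0.02285834401845932) 0.10370419378696766
```

View pics/wrist1.png

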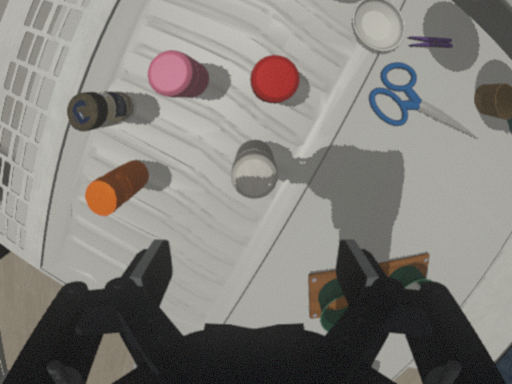

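The wrist view shows the shaker top at (254,170), centred between the fingers with the red look-alike at (275,78) clear. Descend with a small correction.

```bash
python3 -m jog '[[2.5,-1.5,25,0,0,0,1],[2.5,-1,25,0,0,0,1],[0,0,20,0,0,0,1],[0,0,15,0,0,0,1],[0,0,0,0,0,0,1]]'
python3 -m jog '[[0,0,20,0,0,0,1],[0,0,16,0,0,0,1],[0,0,14,0,0,0,1],[0,0,0,0,0,0,1],[0,0,0,0,0,0,1]]'
```

```text
clock: 2.65
tcp_pos: [0.5984, 0.1229, 0.1071]
tcp_rot: [[0.896, 0.444, -0.005], [0.444, -0.896, -0.002], [-0.005, -0.0, -1.0]]
force: [0.7, 0.1, -0.9]
gripper_width: 0.995
grasp_force: 0.0
clock: 3.15
tcp_pos: [0.6002, 0.1249, 0.0595]
tcp_rot: [[0.895, 0.446, -0.0], [0.446, -0.895, -0.0], [-0.0, -0.0, -1.0]]
force: [-0.6, -0.4, 1.0]
gripper_width: 1.004
grasp_force: 0.0
```

```bash
python3 -m jog '[[1,-3,0,0,0,0,1],[0,0,0,0,0,0,0.7],[0,0,0,0,0,0,0.4],[0,0,0,0,0,0,0.2],[0,0,0,0,0,0,0]]' 40
python3 -m jog '[[0,0,0,0,0,0,0],[0,0,0,0,0,0,0],[0,0,0,0,0,0,0],[0,0,0,0,0,0,0],[0,0,0,0,0,0,0]]' 40
```

```text
clock: 3.65
tcp_pos: [0.6018, 0.1313, 0.0634]
tcp_rot: [[0.895, 0.446, 0.005], [0.446, -0.895, 0.004], [0.006, -0.002, -1.0]]
force: [-8.5, 8.4, 29.6]
gripper_width: 0.345
grasp_force: 14.7
clock: 4.15
tcp_pos: [0.6049, 0.1354, 0.0677]
tcp_rot: [[0.894, 0.448, 0.013], [0.448, -0.894, 0.008], [0.016, -0.002, -1.0]]
force: [-5.8, 7.3, 35.4]
gripper_width: -0.0
grasp_force: 18.0
```

The fingers shut fully and the arm is being pushed up, so the grasp went wrong. I look before moving.

```bash
python3 - <<'E'
from h import *
a=snap('scene','scene2')[0]; w=snap('wrist','wrist2')[0]
cv2.imwrite('pics/c2.png',np.hstack([cv2.resize(a[130:330,80:340],(400,308)),cv2.resize(w,(400,308))]))
s=arm.observe(); print(s['tcp_pos'],s['force'],s['gripper_width'],s['grasp_force'])
E
```

```text
[0.60490709 0.13538372 0.06770802] [-5.47263925  7.00703507 35.21136288] -0.0005801342291319403 17.95072923414409
```

View pics/c2.png

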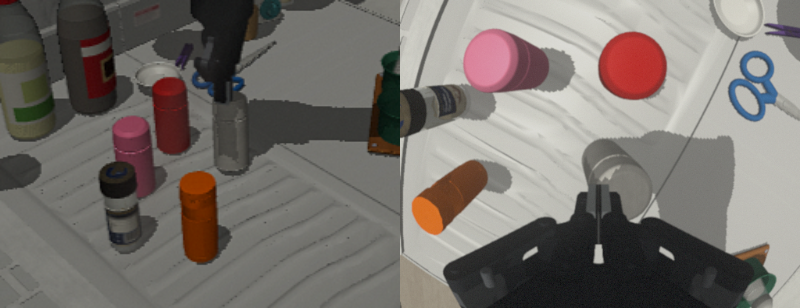

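The shaker still stands upright, but the shut fingers are beside or above it. I measure where it is now, together with the fingers.

```bash
cat >> h.py <<'E'
def wcloud(d,i):
    T=np.array(i['cam_to_world']); f=192/np.tan(np.radians(i['fovy']/2)); v,u=np.indices(d.shape); a,b=u-i['cx'],v-i['cy']; r=np.hypot(a,b)+1e-9; th=r/f
    D=np.stack([a/r*np.tan(th),b/r*np.tan(th),np.ones_like(r)],-1)*d[...,None]
    return D@T[:3,:3].T+T[:3,3]
E
python3 - <<'E'
from h import *
z=np.load('pics/wrist2.npz'); i=dict(fovy=z['c'][0],cx=z['c'][1],cy=z['c'][2],cam_to_world=z['T']); P=wcloud(z['d'],i)
for v,u in((205,395),(215,410),(230,370),(245,385),(245,400),(260,400),(235,380),(240,384),(300,384)): pass
# crop panel: x_full=(x-400)*512/400, y_full=y*384/308
for px,py in((605,145),(620,160),(625,180),(640,185),(600,175),(598,190),(598,200),(585,200),(640,200),(612,200),(600,230)):
    u,v=int((px-400)*1.28),int(py*384/308); print((px,py),P[v,u].round(3),z['im'][v,u])
z=np.load('pics/scene2.npz'); i=dict(fovy=z['c'][0],cx=z['c'][1],cy=z['c'][2],cam_to_world=z['T']); S=cloud(z['d'],i)
for px,py in((225,70),(225,85),(230,95),(217,110),(230,100),(245,100),(230,130),(230,160),(215,70)):
    u,v=int(80+px*.65),int(130+py*200/308); print('s',(px,py),S[v,u].round(3),z['im'][v,u])
cv2.imwrite('pics/c3.png',cv2.resize(np.load('pics/scene2.npz')['im'][120:260,190:290],None,fx=4,fy=4,interpolation=cv2.INTER_CUBIC)*1)
E
```

```text
(605, 145) [0.624 0.138 0.035] [91 95 95]
(620, 160) [0.631 0.13  0.088] [94 97 99]
(625, 180) [0.624 0.123 0.102] [116 122 122]
(640, 185) [0.625 0.111 0.1  ] [115 122 124]
(600, 175) [0.618 0.14  0.099] [111 117 116]
(598, 190) [0.615 0.14  0.117] [53 53 50]
(598, 200) [0.615 0.14  0.13 ] [44 45 48]
(585, 200) [0.608 0.146 0.123] [57 55 54]
(640, 200) [0.615 0.106 0.102] [116 123 125]
(612, 200) [0.616 0.131 0.124] [45 42 44]
(600, 230) [0.606 0.134 0.143] [39 38 38]
s (225, 70) [0.587 0.146 0.164] [21 22 22]
s (225, 85) [0.594 0.14  0.136] [25 25 26]
s (230, 95) [0.592 0.134 0.121] [40 39 39]
s (217, 110) [0.608 0.142 0.093] [58 62 64]
s (230, 100) [0.594 0.133 0.112] [38 37 38]
s (245, 100) [0.594 0.106 0.099] [50 52 53]
s (230, 130) [0.589 0.139 0.07 ] [65 72 72]
s (230, 160) [0.585 0.143 0.026] [87 92 95]
s (215, 70) [0.567 0.18  0.188] [22 23 23]
```

View pics/c3.png

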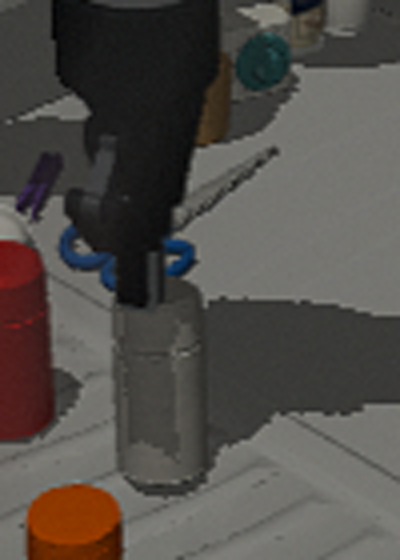

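The fingertips are shut on top of the shaker at about z = 0.10, although the reported TCP is 0.068, so the reported tip height looks wrong by some 35 mm. I check this against the open fingers in the first wrist picture.

```bash
python3 - <<'E'
from h import *
P=np.load('pics/w1P.npy'); im=np.load('pics/wrist1.npz')['im']; R=np.array([[.892,.452,0],[.452,-.892,0],[0,0,-1]]); t=np.array([.5966,.1235,.1938])
print('tool-frame mm (z>0 ahead of TCP)')
for v,u in((244,160),(250,163),(260,165),(280,160),(295,150),(244,350),(250,345),(262,345),(280,352),(310,150),(335,250)): print((u,v),(R.T@(P[v,u]-t)*1e3).round(0),im[v,u])
m=(im.max(2)<70)&(P[...,2]>.15)&(np.abs(((P-t)@R)[...,0])<.03)
q=((P[m]-t)@R)*1e3; print('most forward dark pts z',np.percentile(q[:,2],[50,90,99,100]).round(0), 'y',np.percentile(q[:,1],[1,99]).round(0))
z=np.load('pics/wrist2.npz'); i=dict(fovy=z['c'][0],cx=z['c'][1],cy=z['c'][2],cam_to_world=z['T']);P=wcloud(z['d'],i);im=z['im'];t=np.array([.6049,.1354,.0677])
q=((P-t)@R)*1e3; m=(im.max(2)<75)&(abs(q[...,0])<25)&(abs(q[...,1])<25)&(q[...,2]<-20); print('shut: fwd z',np.percentile(q[m][:,2],[50,90,99,100]).round(0))
m=(P[...,2]>.094)&(P[...,2]<.106)&(np.hypot(P[...,0]-.61,P[...,1]-.13)<.05)&(im.max(2)>85); print('top now',cv2.minEnclosingCircle(P[m][:,:2].astype(np.float32)),P[m].mean(0))
E
```

```text
tool-frame mm (z>0 ahead of TCP)
(160, 244) [ 14. -46. -60.] [63 64 64]
(163, 250) [ 12. -44. -62.] [41 44 43]
(165, 260) [  6. -44. -61.] [38 37 41]
(160, 280) [  2. -44. -72.] [35 34 32]
(150, 295) [  4. -44. -87.] [37 40 37]
(350, 244) [ 14.  44. -59.] [75 78 75]
(345, 250) [ 12.  41. -62.] [25 33 33]
(345, 262) [  7.  41. -65.] [36 36 37]
(352, 280) [  6.  41. -77.] [29 33 32]
(150, 310) [  20.  -33. -114.] [32 36 30]
(250, 335) [  14.   -3. -116.] [37 41 36]
most forward dark pts z [-122.  -97.  -60.  -51.] y [-71.  68.]
shut: fwd z [-120.  -84.  -51.  -36.]
top now ((0.6122840046882629, 0.1187034621834755), 0.022995082661509514) [0.61960287 0.1185387  0.10090037]
```

Confirmed: measured against the pictures and the contact, the real fingertips end about 36 mm behind the reported TCP. I will use that offset from here on. Rise, open, and look again.

```bash
python3 -m jog '[[0,0,-15,0,0,0,0],[0,0,-30,0,0,0,0],[0,0,-35,0,0,0,1],[0,0,0,0,0,0,1],[0,0,0,0,0,0,1]]'
python3 -m jog '[[0,0,0,0,0,0,1],[0,0,0,0,0,0,1],[0,0,0,0,0,0,1]]'
python3 - <<'E'
from h import *
im,d,i=snap('wrist','wrist3'); s=arm.observe(); R=s['tcp_rot'];t=s['tcp_pos']; P=wcloud(d,i)
m=(P[...,2]>.092)&(P[...,2]<.106)&(np.hypot(P[...,0]-.61,P[...,1]-.122)<.045)&(im.max(2)>85)
(x,y),r=cv2.minEnclosingCircle(P[m][:,:2].astype(np.float32)); print(t.round(4),(x,y),r,m.sum(),P[m][:,2].max())
print('tool mm',R.T@(np.array([x,y,.0233])-t)*1e3)
for n,c in dict(jar=(.583,.314),red=(.69,.152)).items():
    k=(np.hypot(P[...,0]-c[0],P[...,1]-c[1])<.04)&(P[...,2]>.09)&(P[...,2]<.115); print(n,k.sum(),cv2.minEnclosingCircle(P[k][:,:2].astype(np.float32)) if k.sum() else 0)
q=((P-t)@R)*1e3; k=(im.max(2)<80)&(abs(q[...,0])<30)&(q[...,2]>-70)&(q[...,2]<-30)
for sg in(-1,1):
    w=q[k&(sg*q[...,1]>25)]; print('finger',np.percentile(w,[2,50,98],0).round(0).tolist())
E
```

```text
clock: 4.75
tcp_pos: [0.6002, 0.1278, 0.1403]
tcp_rot: [[0.895, 0.445, 0.002], [0.445, -0.895, -0.0], [0.001, 0.001, -1.0]]
force: [0.3, 0.5, -0.9]
gripper_width: 0.509
grasp_force: 0.0
clock: 5.05
tcp_pos: [0.5991, 0.1279, 0.1383]
tcp_rot: [[0.895, 0.446, -0.002], [0.446, -0.895, -0.0], [-0.002, -0.001, -1.0]]
force: [-0.0, -0.2, 0.9]
gripper_width: 0.997
grasp_force: 0.0
[0.5992 0.128  0.1385] (0.6018419861793518, 0.12877468764781952) 0.022914696484804153 2495 0.1029556112414082
tool mm [  2.88777459   0.49760643 115.16575797]
jar 1663 ((0.5860038995742798, 0.3145067095756531), 0.02127082459628582)
red 2851 ((0.6924483776092529, 0.1531100869178772), 0.023052653297781944)
finger [[-8.0, -54.0, -70.0], [7.0, -42.0, -63.0], [13.0, -41.0, -53.0]]
finger [[-8.0, 42.0, -70.0], [8.0, 43.0, -63.0], [13.0, 56.0, -53.0]]
```

View pics/wrist3.png

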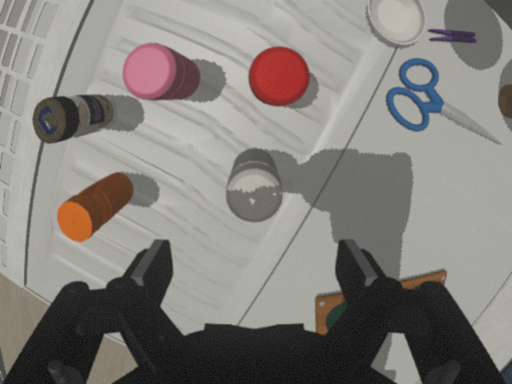

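The wrist view shows the shaker upright at (254,185) and unmoved, at (0.601, 0.128), with the jar at (60,118) also unmoved. Descend 115 mm with the corrected tip offset.

```bash
python3 -m jog '[[2,0,15,0,0,0,1],[0,0,25,0,0,0,1],[0,0,15,0,0,0,1],[0,0,0,0,0,0,1]]'
python3 -m jog '[[0,0,20,0,0,0,1],[0,0,20,0,0,0,1],[0,0,20,0,0,0,1],[0,0,0,0,0,0,1],[0,0,0,0,0,0,1]]'
```

```text
clock: 5.5
tcp_pos: [0.5992, 0.1284, 0.0811]
tcp_rot: [[0.895, 0.446, -0.006], [0.446, -0.895, -0.001], [-0.006, -0.001, -1.0]]
force: [-0.2, -0.1, 0.5]
gripper_width: 0.999
grasp_force: 0.0
clock: 6.0
tcp_pos: [0.6019, 0.1293, 0.0249]
tcp_rot: [[0.895, 0.446, 0.0], [0.446, -0.895, 0.0], [0.0, -0.0, -1.0]]
force: [-0.4, 0.7, 0.1]
gripper_width: 1.002
grasp_force: 0.0
```

```bash
python3 -m jog '[[0,0,0,0,0,0,0.7],[0,0,0,0,0,0,0.4],[0,0,0,0,0,0,0.3],[0,0,0,0,0,0,0.2],[0,0,0,0,0,0,0.2]]' 40
python3 -m jog '[[0,0,0,0,0,0,0.2],[0,0,0,0,0,0,0.2],[0,0,0,0,0,0,0.2]]' 40
```

```text
clock: 6.5
tcp_pos: [0.6024, 0.1293, 0.0257]
tcp_rot: [[0.895, 0.446, 0.002], [0.446, -0.895, 0.0], [0.002, 0.001, -1.0]]
force: [-0.2, 0.3, 5.7]
gripper_width: 0.541
grasp_force: 41.3
clock: 6.8
tcp_pos: [0.6024, 0.1293, 0.0257]
tcp_rot: [[0.895, 0.446, 0.002], [0.446, -0.895, 0.0], [0.002, 0.001, -1.0]]
force: [-0.9, -0.1, 6.6]
gripper_width: 0.547
grasp_force: 41.3
```

Gripped: opening 46.5 mm, matching the 47 mm diameter, at 41 N. Lift and carry to above the sleeve.

```bash
python3 -m jog '[[0,0,-15,0,0,0,0.2],[0,0,-30,0,0,0,0.2],[0,0,-35,0,0,0,0.2],[0,0,-30,0,0,0,0.2],[0,0,0,0,0,0,0.2]]'
python3 -m jog '[[-20,12,0,0,0,0,0.2],[-38,24,0,0,0,0,0.2],[-38,24,0,0,0,0,0.2],[-38,24,0,0,0,0,0.2],[-38,24,0,0,0,0,0.2]]'
python3 -m jog '[[-25,15,0,0,0,0,0.2],[-16,11,0,0,0,0,0.2],[0,0,0,0,0,0,0.2],[0,0,0,0,0,0,0.2]]'
python3 - <<'E'
from h import *
im,d,i=snap('wrist','wrist4'); s=arm.observe(); t=s['tcp_pos'];P=wcloud(d,i)
it,dt,ii=snap('top','top4'); Q=cloud(dt,ii)
print(t.round(4),s['tcp_rot'].round(3).tolist(),s['grasp_force'],s['force'])
for n,im_,P_ in(('w',im,P),('t',it,Q)):
    h=cv2.cvtColor(im_,cv2.COLOR_BGR2HSV); g=(cv2.inRange(h,(65,80,20),(100,255,255))>0)&(P_[...,2]>.056)&(P_[...,2]<.068)&(P_[...,0]>.4)&(P_[...,0]<.6)&(P_[...,1]>-.25)&(P_[...,1]<-.02)
    for c in((.471,-.085),(.531,-.176)):
        p=P_[g&(np.hypot(P_[...,0]-c[0],P_[...,1]-c[1])<.05)][:,:2]
        if len(p)>10:
            A=np.c_[2*p,np.ones(len(p))]; a=np.linalg.lstsq(A,(p**2).sum(1),rcond=None)[0]; print(n,len(p),'fit',a[:2].round(4),np.sqrt(a[2]+a[0]**2+a[1]**2).round(4),cv2.minEnclosingCircle(p.astype(np.float32)))
cv2.imwrite('pics/c4.png',np.hstack([cv2.resize(im,(400,300)),cv2.resize(it[130:280,220:420],(400,300))]))
E
```

```text
clock: 7.3
tcp_pos: [0.6045, 0.1299, 0.1399]
tcp_rot: [[0.895, 0.445, 0.009], [0.445, -0.895, 0.002], [0.008, 0.002, -1.0]]
force: [0.9, 0.2, -0.8]
gripper_width: 0.543
grasp_force: 41.3
clock: 7.8
tcp_pos: [0.4937, -0.0458, 0.1339]
tcp_rot: [[0.895, 0.446, -0.001], [0.446, -0.895, -0.0], [-0.001, -0.001, -1.0]]
force: [0.4, -1.1, -0.3]
gripper_width: 0.538
grasp_force: 41.3
clock: 8.2
tcp_pos: [0.4703, -0.0857, 0.1343]
tcp_rot: [[0.896, 0.445, -0.0], [0.445, -0.896, 0.0], [-0.0, -0.0, -1.0]]
force: [0.6, -0.3, -1.3]
gripper_width: 0.541
grasp_force: 41.3
[ 0.4708 -0.085   0.1344] [[0.895, 0.446, 0.0], [0.446, -0.895, 0.001], [0.0, -0.001, -1.0]] 41.34769856929779 [ 0.12513383 -0.08135597 -2.01723944]
w 343 fit [ 0.473  -0.0836] 0.0369 ((0.47321632504463196, -0.0845550149679184), 0.03881167247891426)
w 404 fit [ 0.5338 -0.1748] 0.0368 ((0.5336892604827881, -0.17489424347877502), 0.03887615725398064)
t 43 fit [ 0.4718 -0.0849] 0.0353 ((0.47904911637306213, -0.07805993407964706), 0.0352574922144413)
t 82 fit [ 0.531  -0.1756] 0.0364 ((0.5328668355941772, -0.1756531149148941), 0.038219306617975235)
```

View pics/c4.png

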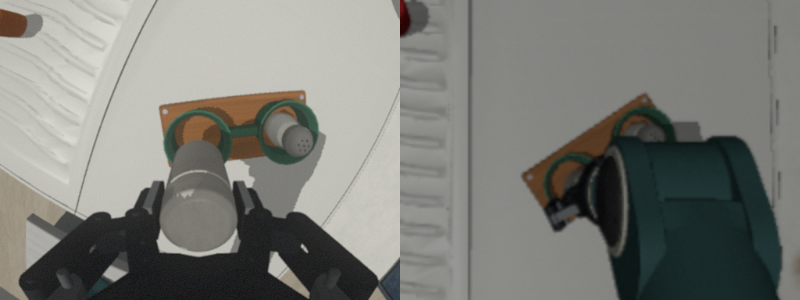

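The wrist panel shows the shaker held at (200,215), hanging over the empty sleeve at (198,140), with the salt shaker at (290,138). I measure the held shaker against the sleeve in this same view.

```bash
python3 - <<'E'
from h import *
z=np.load('pics/wrist4.npz'); i=dict(fovy=z['c'][0],cx=z['c'][1],cy=z['c'][2],cam_to_world=z['T']); P=wcloud(z['d'],i); im=z['im']
near=(np.hypot(P[...,0]-.471,P[...,1]+.085)<.06)
hs=cv2.cvtColor(im,cv2.COLOR_BGR2HSV); m=near&(P[...,2]>.1)&(im.max(2)>85)&(hs[...,1]<60)
q=P[m]; zt=np.percentile(q[:,2],99); print('z range',np.percentile(q[:,2],[1,50,99]).round(4))
tp=q[q[:,2]>zt-.008]; print('top',cv2.minEnclosingCircle(tp[:,:2].astype(np.float32)),len(tp))
R=np.array([[.895,.446],[.446,-.895]])
def fitc(p):
    a=np.linalg.lstsq(np.c_[2*p,np.ones(len(p))],(p**2).sum(1),rcond=None)[0]; return a[:2].round(4),np.sqrt(a[2]+a[0]**2+a[1]**2).round(4)
for lo in np.arange(.10,zt-.012,.012):
    p=q[(q[:,2]>lo)&(q[:,2]<lo+.012)]
    if len(p)>20: f=fitc(p[:,:2]); print(round(lo,3),len(p),f,'tool',((f[0]-[.473,-.084])@R*1e3).round(1),'front x max',((p[:,:2]-[.473,-.084])@R*1e3).max(0).round(1))
E
```

```text
z range [0.1186 0.2076 0.2464]
top ((0.4697328209877014, -0.0855628177523613), 0.05272162705659866) 203
0.112 226 (array([ 0.4687, -0.0868]), np.float64(0.0236)) tool [-5.1  0.6] front x max [18.7 20.3]
0.124 300 (array([ 0.4688, -0.0868]), np.float64(0.0235)) tool [-5.   0.6] front x max [18.9 20.2]
0.136 369 (array([ 0.4688, -0.0868]), np.float64(0.0235)) tool [-5.   0.6] front x max [19.1 22.6]
0.148 450 (array([ 0.4689, -0.0868]), np.float64(0.0235)) tool [-4.9  0.7] front x max [18.9 22.4]
0.16 544 (array([ 0.4692, -0.0868]), np.float64(0.0232)) tool [-4.6  0.8] front x max [19.  22.7]
0.172 894 (array([ 0.4632, -0.0892]), np.float64(0.0292)) tool [-11.1   0.3] front x max [19.2 35.2]
0.184 944 (array([ 0.4592, -0.09  ]), np.float64(0.0327)) tool [-15.   -0.8] front x max [18.8 37.6]
0.196 2263 (array([ 0.469 , -0.0857]), np.float64(0.0218)) tool [-4.3 -0.3] front x max [18.4 37.4]
0.208 5203 (array([ 0.4708, -0.0846]), np.float64(0.0147)) tool [-2.2 -0.4] front x max [16. 52.]
0.22 93 (array([ 0.4847, -0.0818]), np.float64(0.0506)) tool [11.5  3.2] front x max [11.3 58. ]
0.232 34 (array([ 0.4761, -0.0858]), np.float64(0.048)) tool [2. 3.] front x max [10.8 58.5]
```

The held shaker is vertical with a fitted radius of 23.5 mm, and sits 5 mm behind the sleeve axis along tool x. Underside is at about 0.109, so 98 mm to the floor. Correct and lower.

```bash
python3 -m jog '[[5,0,0,0,0,0,0.2],[0,0,15,0,0,0,0.2],[0,0,15,0,0,0,0.2],[0,0,0,0,0,0,0.2],[0,0,0,0,0,0,0.2]]'
python3 -m jog '[[0,0,15,0,0,0,0.2],[0,0,15,0,0,0,0.2],[0,0,10,0,0,0,0.2],[0,0,0,0,0,0,0.2],[0,0,0,0,0,0,0.2]]'
```

```text
clock: 8.8
tcp_pos: [0.4754, -0.0828, 0.1045]
tcp_rot: [[0.895, 0.447, -0.0], [0.447, -0.895, 0.0], [-0.0, -0.001, -1.0]]
force: [-0.0, -0.2, -0.9]
gripper_width: 0.547
grasp_force: 41.4
clock: 9.3
tcp_pos: [0.4755, -0.0835, 0.0649]
tcp_rot: [[0.895, 0.446, 0.001], [0.446, -0.895, -0.0], [0.001, 0.0, -1.0]]
force: [-1.8, 0.1, -1.9]
gripper_width: 0.541
grasp_force: 41.4
```

```bash
python3 -m jog '[[0,0,8,0,0,0,0.2],[0,0,8,0,0,0,0.2],[0,0,5,0,0,0,0.2],[0,0,0,0,0,0,0.2],[0,0,0,0,0,0,0.2]]'
```

```text
clock: 9.8
tcp_pos: [0.4749, -0.0836, 0.0433]
tcp_rot: [[0.895, 0.446, -0.0], [0.446, -0.895, 0.0], [-0.0, -0.0, -1.0]]
force: [0.3, 0.4, -1.1]
gripper_width: 0.544
grasp_force: 41.4
```

No contact forces so far. Feel for the floor over the last 7 mm.

```bash
python3 -m jog '[[0,0,3,0,0,0,0.2],[0,0,2,0,0,0,0.2],[0,0,0,0,0,0,0.2],[0,0,0,0,0,0,0.2]]'; python3 -m jog '[[0,0,1.5,0,0,0,0.2],[0,0,0,0,0,0,0.2],[0,0,0,0,0,0,0.2]]'
```

```text
clock: 10.2
tcp_pos: [0.475, -0.0837, 0.0385]
tcp_rot: [[0.895, 0.446, -0.0], [0.446, -0.895, -0.0], [-0.0, 0.0, -1.0]]
force: [-0.7, -0.3, -1.1]
gripper_width: 0.539
grasp_force: 41.4
clock: 10.5
tcp_pos: [0.475, -0.0837, 0.037]
tcp_rot: [[0.895, 0.446, -0.0], [0.446, -0.895, -0.0], [-0.0, 0.0, -1.0]]
force: [-0.3, -0.6, -0.7]
gripper_width: 0.541
grasp_force: 41.4
```

```bash
python3 -m jog '[[0,0,1,0,0,0,0.2],[0,0,0,0,0,0,0.2],[0,0,0,0,0,0,0.2]]'; python3 -m jog '[[0,0,1,0,0,0,0.2],[0,0,0,0,0,0,0.2],[0,0,0,0,0,0,0.2]]'
```

```text
clock: 10.8
tcp_pos: [0.4752, -0.0836, 0.0367]
tcp_rot: [[0.895, 0.446, 0.0], [0.446, -0.895, -0.0], [0.0, 0.0, -1.0]]
force: [-2.2, 0.2, 6.0]
gripper_width: 0.541
grasp_force: 42.2
clock: 11.1
tcp_pos: [0.4753, -0.0836, 0.0366]
tcp_rot: [[0.895, 0.446, 0.0], [0.446, -0.895, -0.001], [-0.0, 0.001, -1.0]]
force: [-5.1, 1.6, 15.8]
gripper_width: 0.54
grasp_force: 43.3
```

Floor contact at 0.0367, as predicted. Ease off the pressure, release, then rise.

```bash
python3 -m jog '[[0,0,-1.5,0,0,0,0.2],[0,0,0,0,0,0,0.2],[0,0,0,0,0,0,0.7],[0,0,0,0,0,0,0.9],[0,0,0,0,0,0,0.9]]'
python3 -m jog '[[0,0,0,0,0,0,0.9],[0,0,0,0,0,0,0.9],[0,0,-10,0,0,0,0.9],[0,0,-20,0,0,0,0.9],[0,0,-25,0,0,0,0.9]]'
python3 -m jog '[[0,0,-30,0,0,0,0.9],[0,0,-30,0,0,0,0.9],[0,0,-20,0,0,0,0.9],[0,0,0,0,0,0,0.9],[0,0,0,0,0,0,0.9]]'
python3 - <<'E'
from h import *
im,d,i=snap('wrist','wrist5'); P=wcloud(d,i)
for n,c in dict(shaker=(.473,-.084),salt=(.534,-.175)).items():
    m=(np.hypot(P[...,0]-c[0],P[...,1]-c[1])<.035)&(P[...,2]>.085)&(P[...,2]<.125); q=P[m]; print(n,len(q),cv2.minEnclosingCircle(q[:,:2].astype(np.float32)) if len(q) else 0,np.percentile(q[:,2],[1,99]) if len(q) else 0)
E
```

```text
clock: 11.6
tcp_pos: [0.475, -0.0836, 0.0363]
tcp_rot: [[0.895, 0.446, -0.0], [0.446, -0.895, 0.0], [-0.0, -0.0, -1.0]]
force: [-0.1, -0.6, 0.2]
gripper_width: 0.9
grasp_force: 0.0
clock: 12.1
tcp_pos: [0.4743, -0.0835, 0.092]
tcp_rot: [[0.895, 0.446, -0.002], [0.446, -0.895, 0.0], [-0.001, -0.001, -1.0]]
force: [0.8, -0.1, 1.2]
gripper_width: 0.901
grasp_force: 0.0
clock: 12.6
tcp_pos: [0.475, -0.0837, 0.1719]
tcp_rot: [[0.895, 0.445, 0.001], [0.445, -0.895, -0.0], [0.001, 0.001, -1.0]]
force: [0.1, -0.2, -1.1]
gripper_width: 0.901
grasp_force: 0.0
shaker 2283 ((0.4746885597705841, -0.08425847440958023), 0.023247087374329567) [0.08942262 0.11321086]
salt 918 ((0.5312288999557495, -0.17648808658123016), 0.017202051356434822) [0.08586912 0.10208598]
```

View pics/wrist5.png

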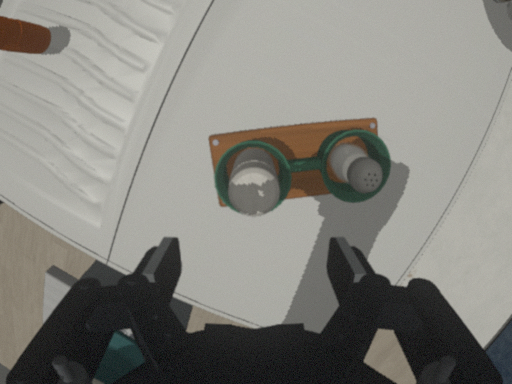

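The shaker stands upright in the sleeve at (254,180), with its top at 0.112 and 2 mm off the axis. The salt shaker at (362,172) is undisturbed and the gripper is clear, so I hand in.

```bash
python3 -c "
from rig import arm
print(arm.close_job())"
```

```text
the job is handed in; nothing more can be done
None
```

The steel shaker stands upright and released on the floor of the empty sleeve, about 2 mm off its axis; the salt shaker is undisturbed, the jar had not moved when last seen (before the second grasp), and the job is handed in, with the first grasp having missed onto the shaker's top because the real fingertips end about 36 mm short of the reported TCP.

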